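# Slide a label-plate blank out over the end of the ledge

### The job

Push the large flat label plate back against the raised lip of the ledge, and slide it along the lip until about a third of its length sticks out past the end of the ledge where the shallow tray stands, so that the next person can get hold of its edge. Only push it with the fingertips: it must stay lying flat on the ledge and never be lifted or tipped. Leave everything else where it is, then let go and move clear.

Things in the scene. Friction and masses are not known exactly. Their poses are not given: they have to be found in the camera images.
- ledge: Fixed steel ledge on the table, 60 mm high, long axis along its y. Origin on the table under it, z up. Its flat top, 60 mm above the table, runs from y = -210 to +210 mm (both ends open, with plain square edges) and from x = -90 mm (front edge, towards the robot, no lip) to x = +55 mm, where a straight raised lip 12 mm high and 10 mm thick runs the whole length of the far edge (near face of the lip at x = +55 mm).
- plate: The large label plate: loose flat aluminium blank, 130 mm along its y, 92 mm along its x, 5 mm thick, 0.16 kg, a small dark dot painted at each corner. It lies on the ledge, clear of the lip and askew by up to 0.3 rad. Origin at the centre of its underside, z up. A push of about 1 N slides it; pushed askew into the lip it may jam, so push on the end that lags behind.
- tray: Fixed shallow open tray with small brass parts in it, 130 mm along its y, 170 mm along its x, 35 mm high, origin at the centre of its underside. It stands on the table just past one end of the ledge (the +y or the -y end, it varies) and marks the end at which the plate must stick out.
- gauge_stand: Fixed black stand with a round pressure gauge, about 110 mm (x) by 100 mm (y), 170 mm high, origin at the centre of its underside. It stands on the table just past the other end of the ledge.
- coupling_a: Loose brass coupling, 26 mm diameter, 36 mm tall, standing on the ledge at its front corner near the +y end. Origin at the centre of its foot. Not to be disturbed.
- coupling_b: Loose brass coupling, 26 mm diameter, 30 mm tall, standing on the ledge at its front corner near the -y end. Origin at the centre of its foot. Not to be disturbed.
- valve: Loose brass valve with a black cap, about 48 mm wide, 118 mm tall, standing on the table beyond the ledge. Origin at the centre of its foot. Not to be disturbed.
- pen_jar: Loose clear jar with two pens, 72 mm diameter, about 150 mm tall with the pens, on the table beyond the ledge. Origin at the centre of its foot. Not to be disturbed.
- bottle: Loose white bottle with a black cap, 52 mm diameter, 110 mm tall, on the table beyond the ledge. Origin at the centre of its foot. Not to be disturbed.
- small_plate: Loose small aluminium plate, 65 x 40 x 5 mm, lying on the table between the robot and the ledge; not the plate to push. Origin at the centre of its underside. Not to be disturbed.
- screwdriver: Loose screwdriver lying on the table between the robot and the ledge. Not to be disturbed.
There are look-alikes about, which are no part of the job. Several things look just like the tray: the one meant starts farthest to the robot's left. Of the things that look like the plate, the largest one is meant.

How it is judged (in metres and radians):
At the end, for the whole second after the job is handed in: The large plate lies flat and still on the ledge, within about 7 mm of touching the lip and within 0.08 rad of parallel to it, and sticks out 25 to 55 mm past the end of the ledge by the tray (((y of tray in the frame of ledge above 0 m and y of plate in the frame of ledge between 0.17 and 0.2 m) or (y of tray in the frame of ledge below 0 m and y of plate in the frame of ledge between -0.2 and -0.17 m)) and x of plate in the frame of ledge above 0.002 m and angle between the y axis of plate and the y axis of ledge, either way round below 0.08 rad and angle between plate's own z axis and vertical below 0.05 rad and z of plate in the frame of ledge between 0.056 and 0.064 m and linear speed of plate below 0.01 m/s).
It fails at once if the plate is lifted off the ledge, tipped or dropped (z of plate in the frame of ledge above 0.072 m or z of plate in the frame of ledge below 0.05 m or angle between plate's own z axis and vertical above 0.2 rad).
It fails at once if another thing is moved by more than 15 mm (distance of any of coupling_a, coupling_b, valve, pen_jar, small_plate, screwdriver, bottle from where it was at the start of the episode above 0.015 m).
It fails at once if a standing thing is knocked over (angle between any of coupling_a, coupling_b, valve, pen_jar, bottle's own z axis and vertical above 0.5 rad).
It also fails if it takes over 58 s, if anything falls off the work surface, if the arm or the gripper's body presses on something with over 40 N, if the wrist force passes 120 N, or if a joint passes its speed limit or range.

### The arm

A 6-joint arm with a two-finger parallel gripper is mounted at the origin on the work surface. World frame = base frame: x ahead of the robot, y to its left, z up, the work surface at z = 0. Lengths are in m, angles in degrees, forces in N, time in s.
With the tool pointing down it reaches from about 0.375 to 0.9 m from the base axis. Payload 3.1 kg.
Tool frame: the origin (TCP) lies on the centre line of the jaws, within the pads' length; the fingertips stand 8 mm ahead of it and the grasp point (between the pads) lies 11 mm behind it; y points along the fingers, x is the direction in which the jaws open and shut, and the axes are right-handed (so a half turn about y gives the same grasp; the last joint's range is limited). The gripper opens to 87 mm and grips with 3 to 60 N. Pads are 19 mm wide; open, the fingers measure 117 mm over their backs; the gripper's body (75 mm by 190 mm) begins 51 mm behind the grasp point.
Start: joints at [65.69, 30.224, 82.088, -0, 67.689, -10.227], TCP at [0.152, 0.606, 0.231] pointing down, gripper open.
Joint ranges: [-176.69, 176.69], [-43.24, 126.21], [12.49, 139.97], [-82, 262], [0, 151.66], [-163.58, 163.58]. Speed limits (degrees/s): [159.86, 159.86, 180, 180, 180, 180].

### API

Orientations are given as a 3x3 rotation matrix whose columns are the frame's x, y, z axes.
In Python, from rig import read_state, imaging, job, spotter gives the robot as it stands.
- The arm moves only by the tool apply_moves, never from a script. Its argument "steps" is a list of rows, each an object of numbers: "x", "y", "z": the shift along the world's x, y, z in mm; "spin": the turn about the world's z in rad. In form: [{"x": .., "y": .., "z": .., "spin": ..}, ...]. A call has 1 to 12 rows; each row shifts and turns the pose as measured when the row begins; what a row does not reach is not made up. A row lasts 1/10 s, in which the tool goes at most 50 mm and 8.59 degrees, less where a joint would pass 70% of its speed; a pose out of reach is approached as far as the arm can. A call is refused whole if a number of a shift passes 50 or a number of a turn 0.15, either way. A call with a gripper value outside its range is refused whole. "grip" is the finger opening in mm, from 0 to 87, set as the call begins (left out, the last holds). The fingers move at their own pace and stop on an object; the grip force is fixed at half the most. Time passes only in rows, so rows that do not move let the fingers close. It gives the time, the measured TCP pose, the force and the opening at its end, in the units of the state.
- read_state(): the state, without advancing time (a new reading comes with each control period).
- imaging.capture(name): name is "scene" or "top"; returns the picture (420x560x3 uint8, red, green, blue); there is no depth.
- imaging.camera_params(name): a dict with "fov_y" (degrees; the focal length in pixels is half the picture's height over the tangent of half this angle, whatever the lens; pixels are square), "cx", "cy" (the principal point, pixels), "R" (3x3) and "t" (3): a world point X has camera coordinates R X + t. Camera axes: x right, y down, z forward; pixel columns grow to the right and rows downward; lengths in m; the calibration is good to about 2 mm. A picture is of the moment at which its call begins. camera_params takes no time and is no camera call.
- job.hand_in(): hands the job in, once; it reports no verdict.
Trained networks look in the newest picture that a camera, given by its name, has taken for a name from the list of things; names that differ only in an ending like _2 or _b are one class to them, and where a whole thing is asked for, a point or a joint stands for the part that bears it (a point fixed in the world has none). Each returns a list of dicts, best first, with "score" (0 to 1); they miss things now and then, are a little off and sometimes report something else, mostly with a low value. They report only what shows in the picture. A call takes as long as a camera call. They do not tell look-alikes from the thing itself.
- spotter.cut_out(name, camera): "mask" (420x560 bool, what is visible of it) and "rect" ([left, top, width, height] in pixels, round what is visible of it).
The state is a dict: "time_s": time; "joint_positions": joint angles; "qvel": joint speeds; "tau": joint torques, N m; "position": TCP position; "tcp_rot": TCP orientation; "force": force on the tool from outside, world axes, zero at the start; "moment": the same for the moment, N m; "opening": opening from 0.0 (shut) to 1.0 (fully open).
Only numpy, scipy, OpenCV 4.12 (cv2) and the standard library are available. Lean on these libraries where they do the work, as an engineer would, in place of code of your own. Each camera call takes 0.05 s, during which the arm holds its last target.

## Working session

There is one attempt and no reset: what is moved stays moved. The work goes in short steps, Python scripts to look and compute and a tool call to move; the robot and the scene stay as the last step left them, time stands still between calls to the robot, and variables do not carry over. Pictures are saved under pics/ and viewed, and the job is handed in when it is done.

Besides the shell and the picture viewer there is one more tool, called after "Call:" as name([rows], argument=value, ...), one row to a line, values as JSON. apply_moves: Moves the arm, as the interface text tells. Its arguments: {"type":"object","properties":{"steps":{"type":"array"},"grip":{"type":"number"}},"required":["steps"]}

```bash
mkdir -p pics; python3 - <<'E'
from rig import read_state, imaging
import cv2
s=read_state(); print(s)
for n in("scene","top"):
    im=imaging.capture(n); cv2.imwrite(f"pics/{n}0.png",im[:,:,::-1]); print(imaging.camera_params(n))
E
```

```text
{'time_s': 0.0, 'joint_positions': array([ 6.56877401e+01,  3.02793496e+01,  8.21565041e+01,  9.63066673e-04,
        6.76874632e+01, -1.02267691e+01]), 'qvel': array([ 0.04454286,  0.05840886, -0.01037446, -0.06719627,  0.01550533,
        0.01386927]), 'tau': array([-1.53565197e-04, -4.40039957e+01, -1.76593208e+01,  6.35053706e-02,
        5.84863883e-02, -1.66992845e-04]), 'position': array([0.15177102, 0.60556276, 0.22956683]), 'tcp_rot': array([[ 2.43374653e-01, -9.00286372e-04, -9.69931940e-01],
       [ 9.69930051e-01, -1.95500651e-03,  2.43375994e-01],
       [-2.11533135e-03, -9.99997684e-01,  3.97415775e-04]]), 'force': array([0.01451274, 0.22631524, 0.76054512]), 'moment': array([-0.01506417,  0.06538192,  0.03512248]), 'opening': 1.0049502041899685}
{'fov_y': 55.10083733602482, 'cx': 279.5753695125438, 'cy': 211.41866135426312, 'R': array([[-0.75616303,  0.65436864,  0.00437698],
       [ 0.49972075,  0.58175052, -0.64175191],
       [-0.42248863, -0.4830818 , -0.76689982]]), 't': array([ 0.41418036, -0.18158422,  1.33710983])}
{'fov_y': 49.02371138030626, 'cx': 277.21889802840195, 'cy': 220.8567843021042, 'R': array([[ 0.01522999, -0.99987399, -0.00447809],
       [-0.98993703, -0.01444818, -0.14076905],
       [ 0.14068661,  0.00657694, -0.99003233]]), 't': array([-0.06618768,  0.5204866 ,  1.16291103])}
```

View pics/scene0.png

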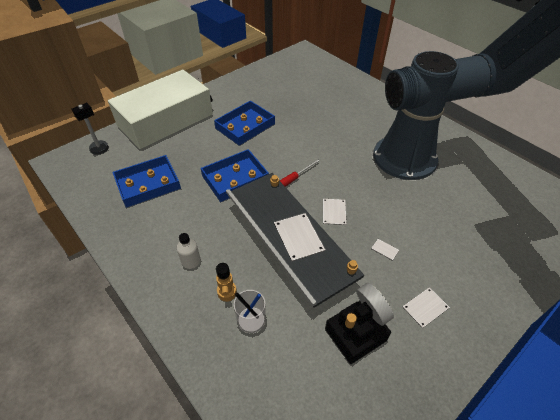

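View pics/top0.png

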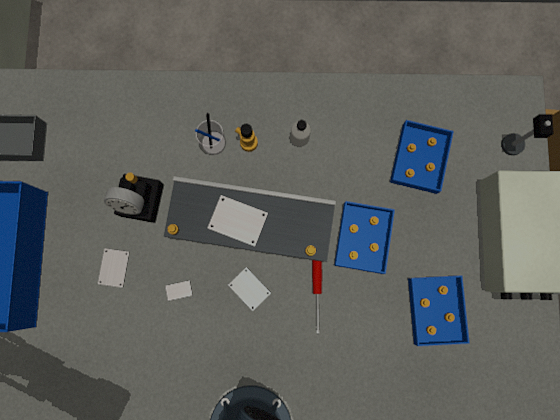

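The task tray is the one at pixel (364,238) in the top view, the leftmost of the three. It stands at the ledge's right-hand end, which is −y. The plate is at (238,220). Next I'll measure.

```bash
cat > h.py <<'E'
import numpy as np, cv2
from rig import read_state, imaging, spotter
def ray(cam,px,z):
    p=imaging.camera_params(cam); R=np.array(p["R"]);t=np.array(p["t"]); f=210/np.tan(np.radians(p["fov_y"]/2))
    px=np.atleast_2d(px).astype(float)
    d=np.c_[(px[:,0]-p["cx"])/f,(px[:,1]-p["cy"])/f,np.ones(len(px))]@R
    c=-R.T@t
    return c+d*((z-c[2])/d[:,2])[:,None]
def proj(cam,X):
    p=imaging.camera_params(cam); f=210/np.tan(np.radians(p["fov_y"]/2))
    c=np.atleast_2d(X)@np.array(p["R"]).T+np.array(p["t"])
    return c[:,:2]/c[:,2:]*f+[p["cx"],p["cy"]]
E
python3 - <<'E'
from h import *
im={n:imaging.capture(n) for n in("top","scene")}
for n in ("top","scene"):
  for o in ("ledge","plate","coupling_a","tray"):
    for d in spotter.cut_out(o,n):
        m=d["mask"].astype(np.uint8)
        c,_=cv2.findContours(m,cv2.RETR_EXTERNAL,cv2.CHAIN_APPROX_NONE)
        c=max(c,key=cv2.contourArea); r=cv2.minAreaRect(c); b=cv2.boxPoints(r)
        z={"ledge":.06,"plate":.065,"coupling_a":.06,"tray":.035}[o]
        print(n,o,round(d["score"],2),d["rect"],m.sum(),b.round(1).tolist(),ray(n,b,z)[:,:2].round(3).tolist())
v=cv2.resize(im["top"][165:285,150:400],None,fx=3.2,fy=3.2,interpolation=cv2.INTER_CUBIC); cv2.imwrite("pics/z0.png",v[:,:,::-1])
E
```

```text
top ledge 0.73 [162.1, 178.8, 173.3, 81.9] 7955 [[163.39999389648438, 236.0], [172.6999969482422, 175.3000030517578], [336.29998779296875, 200.39999389648438], [327.0, 261.20001220703125]] [[0.475, 0.23], [0.634, 0.214], [0.573, -0.21], [0.417, -0.186]]
top ledge 0.58 [237.0, 120.0, 21.8, 31.5] 394 [[233.39999389648438, 128.8000030517578], [248.1999969482422, 121.4000015258789], [260.6000061035156, 146.1999969482422], [245.8000030517578, 153.60000610351562]] [[0.761, 0.06], [0.782, 0.022], [0.715, -0.012], [0.694, 0.026]]
top plate 0.69 [99.2, 247.7, 28.3, 35.6] 889 [[97.80000305175781, 283.0], [103.80000305175781, 247.3000030517578], [128.60000610351562, 251.39999389648438], [122.5999984741211, 287.1000061035156]] [[0.354, 0.387], [0.444, 0.378], [0.434, 0.315], [0.345, 0.325]]
top plate 0.67 [209.1, 195.9, 58.9, 49.1] 1866 [[206.3000030517578, 227.60000610351562], [219.39999389648438, 193.3000030517578], [268.3999938964844, 212.10000610351562], [255.3000030517578, 246.3000030517578]] [[0.498, 0.121], [0.587, 0.091], [0.54, -0.036], [0.452, -0.004]]
top plate 0.56 [227.7, 268.1, 45.
[... 3061 characters left out ...]
351562, 140.60000610351562], [267.20001220703125, 173.0], [218.8000030517578, 202.39999389648438]] [[0.568, -0.357], [0.369, -0.369], [0.417, -0.21], [0.599, -0.208]]
scene tray 0.78 [214.3, 99.1, 59.5, 45.9] 1620 [[211.10000610351562, 121.0], [261.1000061035156, 93.0], [278.29998779296875, 123.5999984741211], [228.1999969482422, 151.6999969482422]] [[0.401, -0.534], [0.162, -0.551], [0.233, -0.371], [0.45, -0.366]]
scene tray 0.7 [116.2, 154.7, 61.4, 50.6] 2142 [[112.0999984741211, 171.3000030517578], [168.1999969482422, 152.60000610351562], [180.3000030517578, 188.89999389648438], [124.19999694824219, 207.60000610351562]] [[0.774, -0.526], [0.599, -0.488], [0.654, -0.326], [0.814, -0.367]]
```

View pics/z0.png

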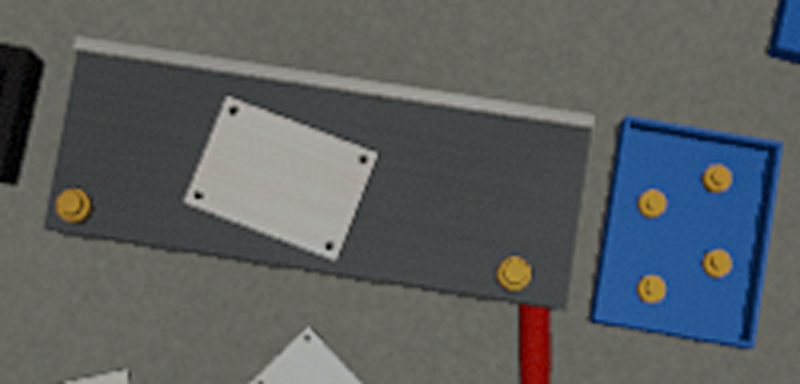

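```bash
cat >> h.py <<'E'
def zp(p,s=3.2,o=(150,165)): return (np.atleast_2d(p)+.5)/s-.5+np.array(o)
def fit(loc,px,g,cam="top"):
    from scipy.optimize import least_squares
    loc=np.array(loc,float)
    def W(q):
        c,s=np.cos(q[2]),np.sin(q[2]); return np.c_[q[0]+c*loc[:,0]-s*loc[:,1],q[1]+s*loc[:,0]+c*loc[:,1],loc[:,2]]
    r=least_squares(lambda q:(proj(cam,W(q))-px).ravel(),g); return r.x,np.abs(r.fun).max()
E
python3 - <<'E'
from h import *
q,e=fit([(-.09,.21,.06),(-.09,-.21,.06),(.065,.21,.072),(.065,-.21,.072)],zp([(46,229),(566,308),(77,37),(594,116)]),[.52,0,-.14]); print("ledge",q,e)
P,e=fit([(.046,.065,.065),(.046,-.065,.065),(-.046,-.065,.065),(-.046,.065,.065)],zp([(228,95),(378,153),(336,261),(184,202)]),[.52,.05,-.3]); print("plate",P,e)
c,s=np.cos(q[2]),np.sin(q[2]); R=np.array([[c,-s],[s,c]])
L=lambda w:(np.array(w)[:2]-q[:2])@R
print("plate in ledge",L(P),P[2]-q[2])
print("ca",L(ray("top",zp((73,203)),.096)[0]),"cb",L(ray("top",zp((515,271)),.09)[0]))
print("jar,valve,bottle", [L(ray("top",(a,b),z)[0]).round(3) for a,b,z in((210,136,.05),(247,133,.1),(301,131,.1))], "gauge",L(ray("top",(140,195),.1)[0]))
print("tray",L(ray("top",(364,238),.03)[0]))
print(R); np.save("ledge.npy",q)
E
```

```text
ledge [ 0.53499558  0.01017409 -0.13754394] 0.6840743691705597
plate [ 0.517887    0.04224307 -0.35497357] 0.18399432256961745
plate in ledge [-0.02134401  0.02942034] -0.21742962746830063
ca [-0.069437    0.18180659] cb [-0.06914253 -0.16331754]
jar,valve,bottle [array([0.191, 0.14 ]), array([0.198, 0.039]), array([ 0.224, -0.096])] gauge [-0.00041721  0.27603078]
tray [-0.01342843 -0.29980202]
[[ 0.99055573  0.13711067]
 [-0.13711067  0.99055573]]
```

The ledge yaw is −0.138 rad. The plate is askew by −0.217 rad relative to it, and its −y end lags. I'll approach in front of the ledge with the jaws open along the ledge's y axis.

Call:
apply_moves([
  {"x": 22, "y": -43, "z": 0, "spin": 0.01},
  {"x": 22, "y": -43, "z": 0, "spin": 0.01},
  {"x": 22, "y": -43, "z": 0, "spin": 0.01},
  {"x": 22, "y": -43, "z": 0, "spin": 0.01},
  {"x": 22, "y": -43, "z": 0, "spin": 0.01},
  {"x": 22, "y": -43, "z": 0, "spin": 0.01},
  {"x": 22, "y": -43, "z": 0, "spin": 0.01},
  {"x": 22, "y": -43, "z": 0, "spin": 0.01},
  {"x": 22, "y": -43, "z": 0, "spin": 0.01},
  {"x": 22, "y": -43, "z": 0, "spin": 0.01},
  {"x": 22, "y": -43, "z": 0, "spin": 0.01},
  {"x": 22, "y": -43, "z": 0, "spin": 0.0},
], grip=80)

```text
time_s: 1.8
position: [0.4219, 0.0788, 0.2339]
tcp_rot: [[0.117, 0.013, -0.993], [0.993, 0.011, 0.117], [0.013, -1.0, -0.011]]
force: [1.3, 0.2, 0.1]
opening: 0.918
```

```bash
cat > st.py <<'E'
from h import *
q=np.load("ledge.npy"); c,s=np.cos(q[2]),np.sin(q[2]); R=np.array([[c,-s],[s,c]])
def st(tgt=None):
    S=read_state(); p=S["position"]; l=(p[:2]-q[:2])@R
    x=S["tcp_rot"][:,0]; a=np.arctan2(x[1],x[0])-q[2]-np.pi/2; a=(a+np.pi/2)%np.pi-np.pi/2
    print("t",round(S["time_s"],2),"world",(p*1e3).round(1),"ledge xy",(l*1e3).round(1),"jaw-vs-ledgeY",a.round(4),"tilt",S["tcp_rot"][:,1].round(3),"F",S["force"].round(1),"op",round(S["opening"],2))
    if tgt is not None: print("need mm",(R@np.array(tgt)+(q[:2]-p[:2])*1e3).round(1))
if __name__=="__main__":
    import sys; st([float(v) for v in sys.argv[1:3]] if len(sys.argv)>2 else None)
E
python3 st.py -107 33
```

```text
t 1.8 world [421.9  78.8 233.9] ledge xy [-121.5   52.5] jaw-vs-ledgeY 0.0199 tilt [ 0.013  0.011 -1.   ] F [1.3 0.2 0.1] op 0.92
need mm [ 11.6 -21.3]
```

Call:
apply_moves([
  {"x": 6, "y": -11, "z": -30, "spin": -0.01},
  {"x": 5, "y": -10, "z": -40, "spin": -0.01},
  {"x": 0, "y": 0, "z": -40, "spin": 0},
  {"x": 0, "y": 0, "z": -30, "spin": 0},
  {"x": 0, "y": 0, "z": 0, "spin": 0},
  {"x": 0, "y": 0, "z": 0, "spin": 0},
])

```text
time_s: 2.4
position: [0.4442, 0.048, 0.0936]
tcp_rot: [[0.151, 0.033, -0.988], [0.988, 0.007, 0.151], [0.012, -0.999, -0.032]]
force: [0.5, 0.1, 0.6]
opening: 0.922
```

```bash
python3 st.py -107 33
```

```text
t 2.4 world [444.2  48.   93.6] ledge xy [-95.1  25.1] jaw-vs-ledgeY -0.0141 tilt [ 0.033  0.007 -0.999] F [0.5 0.1 0.6] op 0.92
need mm [-10.7   9.5]
```

Call:
apply_moves([
  {"x": -6, "y": 5, "z": 0, "spin": 0.005},
  {"x": -5, "y": 4, "z": 0, "spin": 0.005},
  {"x": 0, "y": 0, "z": 0, "spin": 0},
  {"x": 0, "y": 0, "z": -7, "spin": 0},
  {"x": 0, "y": 0, "z": -7, "spin": 0},
  {"x": 0, "y": 0, "z": -4, "spin": 0},
  {"x": 0, "y": 0, "z": 0, "spin": 0},
])

```text
time_s: 3.1
position: [0.4356, 0.0586, 0.08]
tcp_rot: [[0.137, 0.046, -0.989], [0.99, 0.006, 0.138], [0.012, -0.999, -0.044]]
force: [-0.7, 0.3, -0.2]
opening: 0.917
```

```bash
python3 st.py -107 33
```

```text
t 3.1 world [435.6  58.6  80. ] ledge xy [-105.1   34.4] jaw-vs-ledgeY -0.0002 tilt [ 0.046  0.006 -0.999] F [-0.7  0.3 -0.2] op 0.92
need mm [-2.1 -1.1]
```

Call:
apply_moves([
  {"x": -1, "y": -1, "z": -5, "spin": 0},
  {"x": -1, "y": 0, "z": -5, "spin": 0},
  {"x": 0, "y": 0, "z": 0, "spin": 0},
])

```text
time_s: 3.4
position: [0.4335, 0.0573, 0.0687]
tcp_rot: [[0.138, 0.045, -0.989], [0.99, 0.006, 0.138], [0.012, -0.999, -0.044]]
force: [-0.1, 0.3, -0.1]
opening: 0.92
```

```bash
python3 st.py -107 33; python3 - <<'E'
from h import *
cv2.imwrite("pics/s1.png",cv2.resize(imaging.capture("scene")[120:320,200:440],None,fx=3,fy=3)[:,:,::-1])
E
```

```text
t 3.4 world [433.5  57.3  68.7] ledge xy [-107.    32.8] jaw-vs-ledgeY -0.0007 tilt [ 0.045  0.006 -0.999] F [-0.1  0.3 -0.1] op 0.92
need mm [0.  0.2]
```

View pics/s1.png

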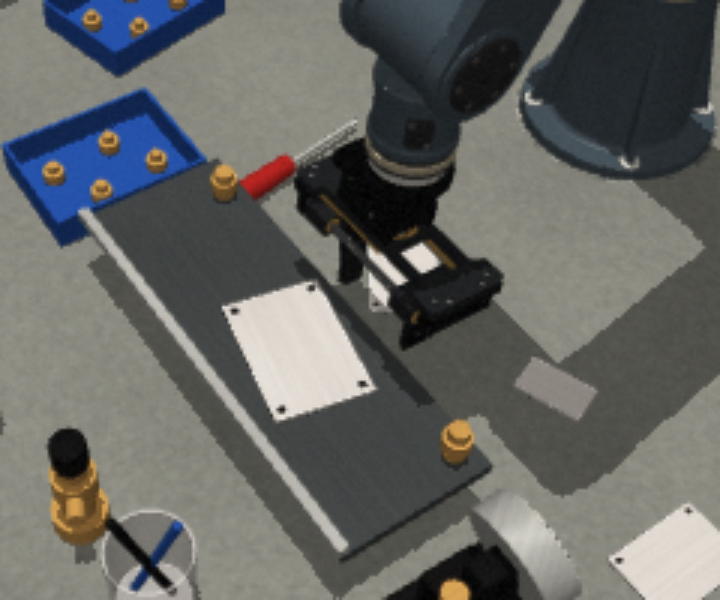

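The body's long axis lies along the jaws, and the fingers stand in front of the plate, clear of both couplings. Now I'll push towards the lip.

Call:
apply_moves([
  {"x": 0, "y": 0, "z": 1.5, "spin": 0},
  {"x": 8, "y": -1.1, "z": 0, "spin": 0},
  {"x": 8, "y": -1.1, "z": 0, "spin": 0},
  {"x": 8, "y": -1.1, "z": 0, "spin": 0},
  {"x": 0, "y": 0, "z": 0, "spin": 0},
])

```text
time_s: 3.95
position: [0.4609, 0.0535, 0.0709]
tcp_rot: [[0.138, 0.047, -0.989], [0.99, 0.005, 0.138], [0.012, -0.999, -0.046]]
force: [-1.0, 0.0, -0.5]
opening: 0.919
```

```bash
python3 st.py -52 33
```

```text
t 3.95 world [460.9  53.5  70.9] ledge xy [-79.4  32.7] jaw-vs-ledgeY -0.0009 tilt [ 0.047  0.005 -0.999] F [-1.   0.  -0.5] op 0.92
need mm [27.1 -3.5]
```

Call:
apply_moves([
  {"x": 6, "y": -0.8, "z": -1, "spin": 0},
  {"x": 6, "y": -0.8, "z": -0.3, "spin": 0},
  {"x": 6, "y": -0.8, "z": 0, "spin": 0},
  {"x": 3, "y": -0.4, "z": 0, "spin": 0},
  {"x": 0, "y": 0, "z": 0, "spin": 0},
])

```text
time_s: 4.45
position: [0.4832, 0.0505, 0.0693]
tcp_rot: [[0.138, 0.045, -0.989], [0.99, 0.005, 0.138], [0.012, -0.999, -0.044]]
force: [-0.5, -0.2, 0.4]
opening: 0.92
```

```bash
python3 st.py -48 33; python3 - <<'E'
from h import *
cv2.imwrite("pics/s2.png",cv2.resize(imaging.capture("scene")[120:320,200:440],None,fx=3,fy=3)[:,:,::-1])
E
```

```text
t 4.45 world [483.2  50.5  69.3] ledge xy [-56.8  32.9] jaw-vs-ledgeY -0.0009 tilt [ 0.045  0.005 -0.999] F [-0.5 -0.2  0.4] op 0.92
need mm [ 8.8 -1.1]
```

View pics/s2.png

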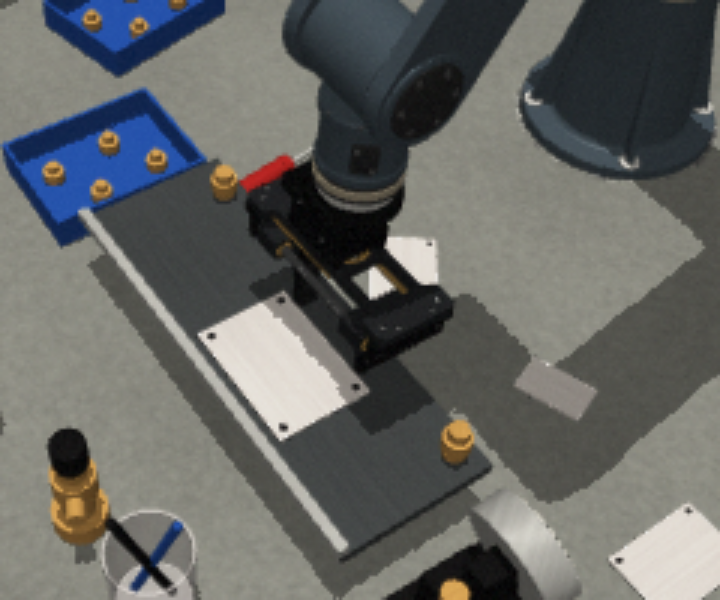

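The plate has swung almost parallel to the lip, with about 10 mm left to go. I'll press it home gently.

Call:
apply_moves([
  {"x": 4, "y": -0.6, "z": 0.3, "spin": 0},
  {"x": 4, "y": -0.6, "z": 0, "spin": 0},
  {"x": 2, "y": -0.3, "z": 0, "spin": 0},
])

```text
time_s: 4.8
position: [0.4924, 0.0492, 0.0695]
tcp_rot: [[0.138, 0.043, -0.99], [0.99, 0.006, 0.138], [0.012, -0.999, -0.042]]
force: [-0.1, -0.2, 0.6]
opening: 0.919
```

```bash
python3 st.py -46 33
```

```text
t 4.8 world [492.4  49.2  69.5] ledge xy [-47.5  32.8] jaw-vs-ledgeY -0.0006 tilt [ 0.043  0.006 -0.999] F [-0.1 -0.2  0.6] op 0.92
need mm [ 1.5 -0.1]
```

Call:
apply_moves([
  {"x": 2, "y": -0.3, "z": 0, "spin": 0},
  {"x": 2, "y": -0.3, "z": 0, "spin": 0},
])

```text
time_s: 5.0
position: [0.4944, 0.049, 0.0692]
tcp_rot: [[0.138, 0.038, -0.99], [0.99, 0.007, 0.138], [0.012, -0.999, -0.037]]
force: [-5.8, 0.5, 3.1]
opening: 0.919
```

```bash
python3 st.py -46 33; python3 - <<'E'
from h import *
cv2.imwrite("pics/s3.png",cv2.resize(imaging.capture("scene")[120:320,200:440],None,fx=3,fy=3)[:,:,::-1])
E
```

```text
t 5.0 world [494.4  49.   69.2] ledge xy [-45.6  32.9] jaw-vs-ledgeY -0.0007 tilt [ 0.038  0.007 -0.999] F [-5.8  0.5  3.1] op 0.92
need mm [-0.4  0.2]
```

View pics/s3.png

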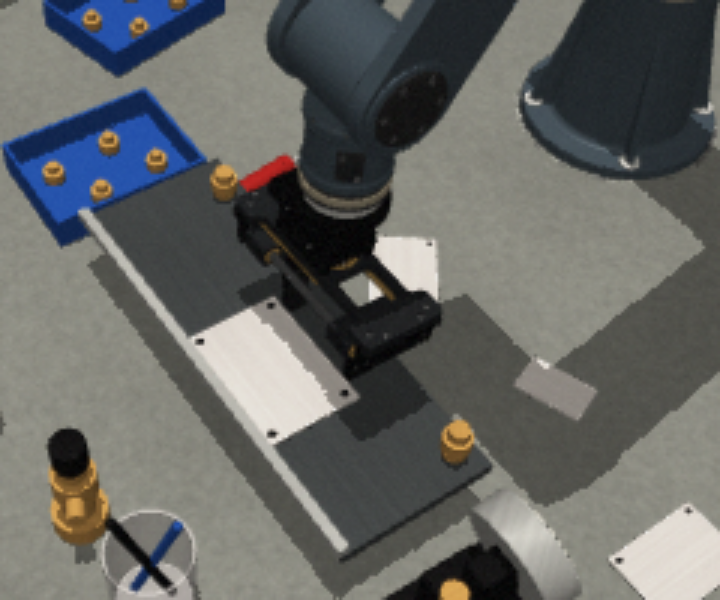

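The plate is flush: contact force is 5.8 N and the edge is parallel to the lip. Backing off and rising.

Call:
apply_moves([
  {"x": -5, "y": 0.7, "z": 0, "spin": 0},
  {"x": -8, "y": 1, "z": 0, "spin": 0},
  {"x": -8, "y": 1, "z": 2, "spin": 0},
  {"x": -2, "y": 0, "z": 25, "spin": 0},
  {"x": 0, "y": 10, "z": 40, "spin": 0},
  {"x": 0, "y": 10, "z": 30, "spin": 0},
  {"x": 0, "y": 0, "z": 0, "spin": 0},
], grip=45)

```text
time_s: 5.75
position: [0.4703, 0.0719, 0.169]
tcp_rot: [[0.139, 0.044, -0.989], [0.99, 0.006, 0.139], [0.012, -0.999, -0.043]]
force: [1.0, 0.2, -0.7]
opening: 0.521
```

```bash
python3 st.py 6 130; python3 - <<'E'
from h import *
from st import R,q
print(read_state()["joint_positions"])
w=ray("scene",zp([(190,338),(274,443),(358,397)],3,(200,120)),.065)
print(((w[:,:2]-q[:2])@R*1e3).round(1))
E
```

```text
t 5.75 world [470.3  71.9 169. ] ledge xy [-72.6  52.3] jaw-vs-ledgeY -0.0019 tilt [ 0.044  0.006 -0.999] F [ 1.   0.2 -0.7] op 0.52
need mm [88.5 66.2]
[ -5.16376918  23.52832244 108.53254448   0.79826938  45.47281276
 -87.70825727]
[[ 53.7 -27.3]
 [ 52.  101. ]
 [-32.4 101.8]]
```

Call:
apply_moves([
  {"x": 8, "y": 6, "z": 0, "spin": -0.13},
  {"x": 8, "y": 6, "z": 0, "spin": -0.13},
  {"x": 8, "y": 6, "z": 0, "spin": -0.13},
  {"x": 8, "y": 6, "z": 0, "spin": -0.13},
  {"x": 8, "y": 6, "z": 0, "spin": -0.13},
  {"x": 8, "y": 6, "z": 0, "spin": -0.13},
  {"x": 8, "y": 6, "z": 0, "spin": -0.13},
  {"x": 8, "y": 6, "z": 0, "spin": -0.13},
  {"x": 8, "y": 6, "z": 0, "spin": -0.13},
  {"x": 8, "y": 6, "z": 0, "spin": -0.13},
  {"x": 8, "y": 6, "z": 0, "spin": -0.13},
  {"x": 0, "y": 0, "z": 0, "spin": -0.1},
])

```text
time_s: 6.95
position: [0.5534, 0.138, 0.1592]
tcp_rot: [[0.987, -0.003, 0.161], [-0.161, -0.042, 0.986], [0.004, -0.999, -0.042]]
force: [-0.9, -0.5, -0.1]
opening: 0.517
```

```bash
python3 st.py 2 130
```

```text
t 6.95 world [553.4 138.  159.2] ledge xy [  0.7 129.1] jaw-vs-ledgeY 1.5465 tilt [-0.003 -0.042 -0.999] F [-0.9 -0.5 -0.1] op 0.52
need mm [1.4 0.7]
```

The tilt turned with the tool and now leans along the push direction, which does no harm. Descending at the plate's +y end.

Call:
apply_moves([
  {"x": 1, "y": 0, "z": -20, "spin": 0.012},
  {"x": 0, "y": 0, "z": -20, "spin": 0.012},
  {"x": 0, "y": 0, "z": -18, "spin": 0},
  {"x": 0, "y": 0, "z": -12, "spin": 0},
  {"x": 0, "y": 0, "z": -6, "spin": 0},
  {"x": 0, "y": 0, "z": 0, "spin": 0},
])

```text
time_s: 7.55
position: [0.552, 0.1368, 0.0757]
tcp_rot: [[0.99, -0.004, 0.138], [-0.138, -0.042, 0.99], [0.002, -0.999, -0.042]]
force: [0.4, -0.6, 0.5]
opening: 0.517
```

```bash
python3 st.py 3 130; python3 - <<'E'
from h import *
cv2.imwrite("pics/s4.png",cv2.resize(imaging.capture("scene")[120:320,200:440],None,fx=3,fy=3)[:,:,::-1])
E
```

```text
t 7.55 world [552.  136.8  75.7] ledge xy [ -0.5 127.8] jaw-vs-ledgeY 1.5699 tilt [-0.004 -0.042 -0.999] F [ 0.4 -0.6  0.5] op 0.52
need mm [3.7 1.7]
```

View pics/s4.png

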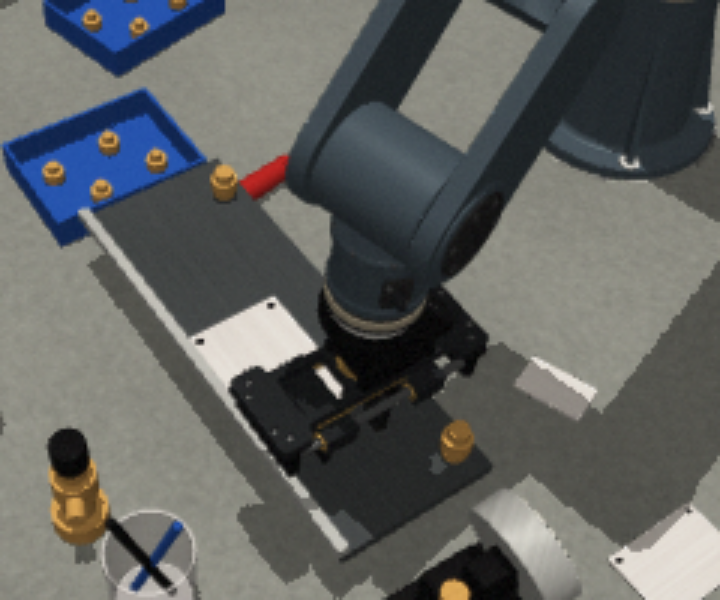

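The fingers are past the plate's +y end, clear of the lip and coupling. Lowering and pushing.

Call:
apply_moves([
  {"x": 2, "y": 0, "z": -4, "spin": 0},
  {"x": 2, "y": 0, "z": -3, "spin": 0},
  {"x": 0, "y": 0, "z": 0, "spin": 0},
  {"x": -1.1, "y": -8, "z": 0, "spin": 0},
  {"x": -1.1, "y": -8, "z": 0, "spin": 0},
  {"x": -1.1, "y": -8, "z": 0, "spin": 0},
])

```text
time_s: 8.2
position: [0.5556, 0.1123, 0.0714]
tcp_rot: [[0.991, 0.004, 0.136], [-0.136, -0.042, 0.99], [0.009, -0.999, -0.041]]
force: [-0.2, 0.4, -0.1]
opening: 0.518
```

```bash
python3 st.py 3 -110
```

```text
t 8.2 world [555.6 112.3  71.4] ledge xy [  6.4 103.9] jaw-vs-ledgeY -1.5698 tilt [ 0.004 -0.042 -0.999] F [-0.2  0.4 -0.1] op 0.52
need mm [ -32.7 -211.5]
```

Call:
apply_moves([
  {"x": -2, "y": -8, "z": -1, "spin": 0},
  {"x": -1.6, "y": -10, "z": -0.5, "spin": 0},
  {"x": -1.6, "y": -10, "z": 0, "spin": 0},
  {"x": -1.6, "y": -10, "z": 0, "spin": 0},
])

```text
time_s: 8.6
position: [0.5483, 0.0705, 0.0703]
tcp_rot: [[0.991, 0.005, 0.137], [-0.137, -0.042, 0.99], [0.01, -0.999, -0.041]]
force: [-0.2, 0.2, -0.1]
opening: 0.516
```

```bash
python3 st.py 3 -110; python3 - <<'E'
from h import *
cv2.imwrite("pics/s5.png",cv2.resize(imaging.capture("scene")[120:320,200:440],None,fx=3,fy=3)[:,:,::-1])
E
```

```text
t 8.6 world [548.3  70.5  70.3] ledge xy [ 4.9 61.6] jaw-vs-ledgeY -1.5707 tilt [ 0.005 -0.042 -0.999] F [-0.2  0.2 -0.1] op 0.52
need mm [ -25.4 -169.7]
```

View pics/s5.png

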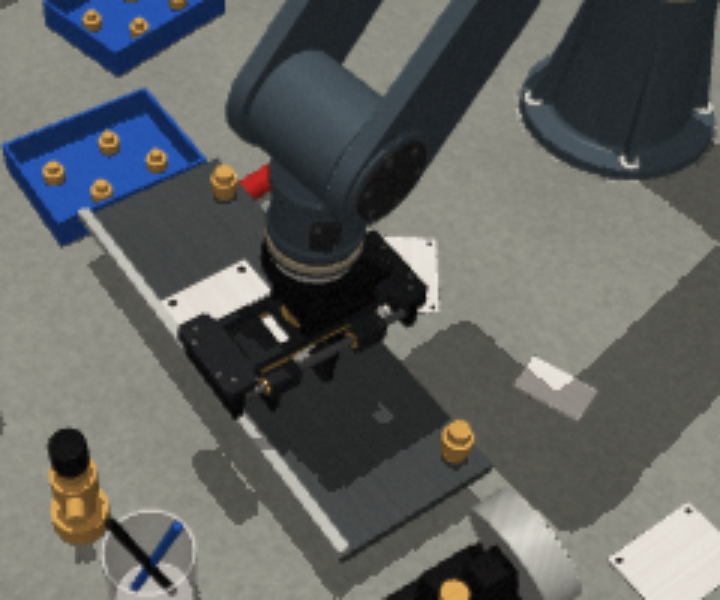

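The plate slides along the lip and stays parallel. Continuing.

Call:
apply_moves([
  {"x": -1.6, "y": -10, "z": -0.6, "spin": 0},
  {"x": -1.6, "y": -10, "z": 0, "spin": 0},
  {"x": -1.6, "y": -10, "z": 0, "spin": 0},
  {"x": -1.5, "y": -10, "z": 0, "spin": 0},
  {"x": -1.5, "y": -10, "z": 0, "spin": 0},
  {"x": -1.5, "y": -10, "z": 0, "spin": 0},
  {"x": -1.5, "y": -10, "z": 0, "spin": 0},
])

```text
time_s: 9.35
position: [0.5363, -0.0067, 0.0697]
tcp_rot: [[0.99, 0.004, 0.138], [-0.138, -0.042, 0.99], [0.01, -0.999, -0.041]]
force: [0.4, 1.8, 0.8]
opening: 0.514
```

```bash
python3 st.py 3 -110
```

```text
t 9.35 world [536.3  -6.7  69.7] ledge xy [  3.6 -16.5] jaw-vs-ledgeY 1.5703 tilt [ 0.004 -0.042 -0.999] F [0.4 1.8 0.8] op 0.51
need mm [-13.4 -92.5]
```

Call:
apply_moves([
  {"x": -1.4, "y": -10, "z": 0, "spin": 0},
  {"x": -1.4, "y": -10, "z": 0, "spin": 0},
  {"x": -1.4, "y": -10, "z": 0, "spin": 0},
  {"x": -1.4, "y": -10, "z": 0, "spin": 0},
  {"x": -1.4, "y": -10, "z": 0, "spin": 0},
  {"x": 0, "y": 0, "z": 0, "spin": 0},
])

```text
time_s: 9.95
position: [0.5285, -0.0629, 0.0697]
tcp_rot: [[0.99, 0.004, 0.139], [-0.139, -0.043, 0.989], [0.01, -0.999, -0.042]]
force: [0.4, 0.4, -0.1]
opening: 0.516
```

```bash
python3 st.py 3 -110; python3 - <<'E'
from h import *
cv2.imwrite("pics/s6.png",cv2.resize(imaging.capture("scene")[120:320,200:440],None,fx=3,fy=3)[:,:,::-1])
E
```

```text
t 9.95 world [528.5 -62.9  69.7] ledge xy [  3.6 -73.2] jaw-vs-ledgeY 1.5687 tilt [ 0.004 -0.043 -0.999] F [ 0.4  0.4 -0.1] op 0.52
need mm [ -5.6 -36.3]
```

View pics/s6.png

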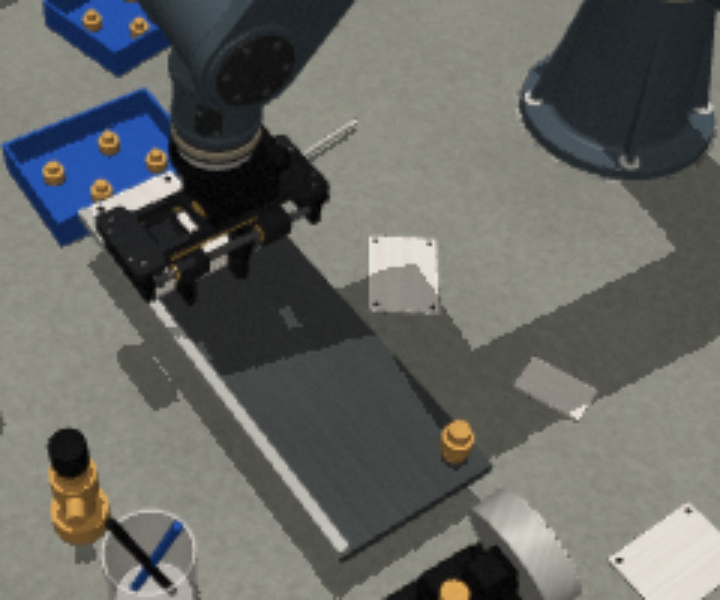

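The plate's leading edge has just reached the ledge end, as the tool position predicts. About 37 mm to go.

Call:
apply_moves([
  {"x": -1.4, "y": -9, "z": 0, "spin": 0},
  {"x": -1.4, "y": -9, "z": 0, "spin": 0},
  {"x": -1.2, "y": -8, "z": 0, "spin": 0},
  {"x": -0.6, "y": -4, "z": 0, "spin": 0},
  {"x": 0, "y": 0, "z": 0, "spin": 0},
])

```text
time_s: 10.5
position: [0.5233, -0.0941, 0.0696]
tcp_rot: [[0.99, 0.004, 0.138], [-0.138, -0.042, 0.99], [0.009, -0.999, -0.041]]
force: [-0.5, 0.8, -0.9]
opening: 0.513
```

```bash
python3 st.py 3 -111; python3 - <<'E'
from h import *
cv2.imwrite("pics/s7.png",cv2.resize(imaging.capture("scene")[120:320,180:420],None,fx=3,fy=3)[:,:,::-1])
cv2.imwrite("pics/t7.png",cv2.resize(imaging.capture("top")[165:285,150:400],None,fx=3.2,fy=3.2)[:,:,::-1])
E
```

```text
t 10.5 world [523.3 -94.1  69.6] ledge xy [   2.7 -104.9] jaw-vs-ledgeY 1.5699 tilt [ 0.004 -0.042 -0.999] F [-0.5  0.8 -0.9] op 0.51
need mm [-0.6 -6.1]
```

View pics/s7.png

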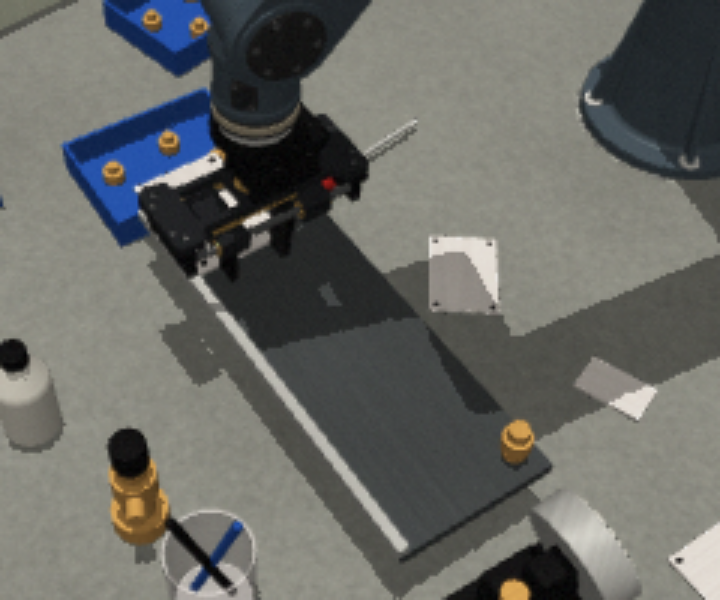

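View pics/t7.png

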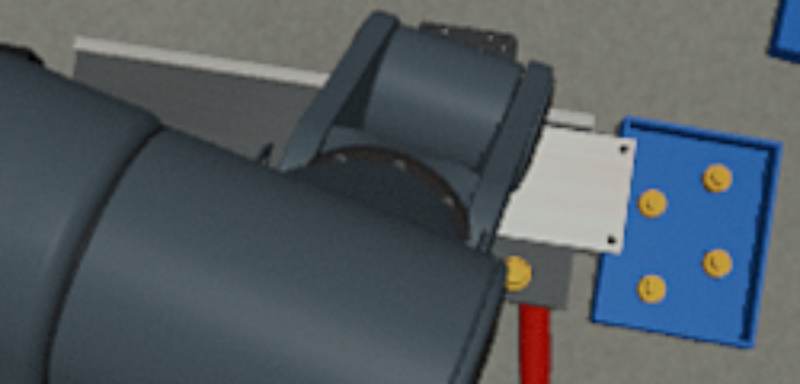

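```bash
python3 - <<'E'
from h import *
from st import R,q
w=ray("top",zp([(636,141),(621,252)]),.065)
print(((w[:,:2]-q[:2])@R*1e3).round(1))
E
```

```text
[[  50.4 -245.2]
 [ -39.4 -245.2]]
```

Call:
apply_moves([
  {"x": -0.6, "y": -4, "z": 0, "spin": 0},
  {"x": -0.3, "y": -2, "z": 0, "spin": 0},
  {"x": 0, "y": 0, "z": 0, "spin": 0},
])

```text
time_s: 10.9
position: [0.5223, -0.0994, 0.0696]
tcp_rot: [[0.991, 0.003, 0.137], [-0.136, -0.042, 0.99], [0.009, -0.999, -0.041]]
force: [-0.4, 0.6, -1.0]
opening: 0.519
```

Call:
apply_moves([
  {"x": 0.7, "y": 5, "z": 0, "spin": 0},
  {"x": 1.4, "y": 10, "z": 0, "spin": 0},
  {"x": 2, "y": 15, "z": 2, "spin": 0},
  {"x": 1, "y": 5, "z": 25, "spin": 0},
  {"x": 0, "y": 0, "z": 40, "spin": 0},
  {"x": 0, "y": 0, "z": 40, "spin": 0},
  {"x": -20, "y": 30, "z": 20, "spin": 0},
  {"x": -20, "y": 40, "z": 0, "spin": 0},
  {"x": -20, "y": 40, "z": 0, "spin": 0},
  {"x": -20, "y": 40, "z": 0, "spin": 0},
  {"x": -10, "y": 40, "z": 0, "spin": 0},
  {"x": 0, "y": 40, "z": 0, "spin": 0},
])

```text
time_s: 12.1
position: [0.4336, 0.1777, 0.202]
tcp_rot: [[0.99, 0.008, 0.141], [-0.141, -0.041, 0.989], [0.014, -0.999, -0.04]]
force: [1.3, 0.5, 0.4]
opening: 0.515
```

```bash
python3 st.py; python3 - <<'E'
from h import *
cv2.imwrite("pics/s8.png",cv2.resize(imaging.capture("scene")[120:320,180:420],None,fx=3,fy=3)[:,:,::-1])
cv2.imwrite("pics/t8.png",cv2.resize(imaging.capture("top")[165:285,150:400],None,fx=3.2,fy=3.2,interpolation=cv2.INTER_CUBIC)[:,:,::-1])
E
```

```text
t 12.1 world [433.6 177.7 202. ] ledge xy [-123.4  152. ] jaw-vs-ledgeY 1.5669 tilt [ 0.008 -0.041 -0.999] F [1.3 0.5 0.4] op 0.51
```

View pics/s8.png

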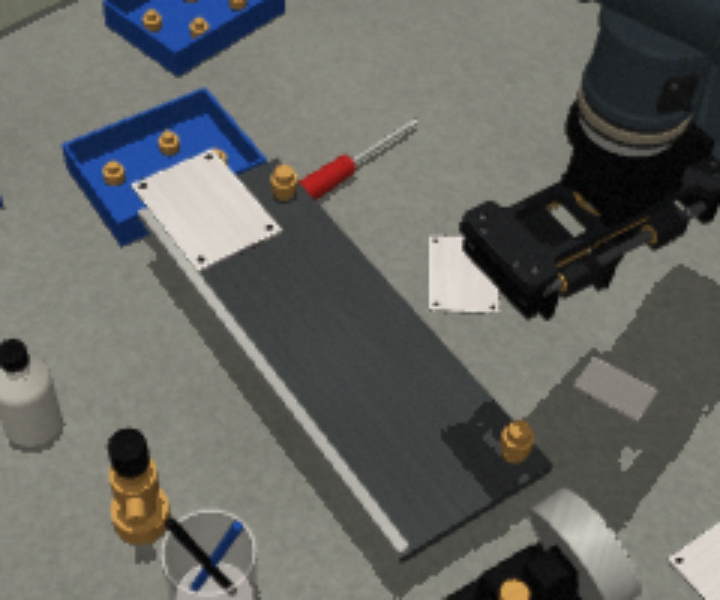

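View pics/t8.png

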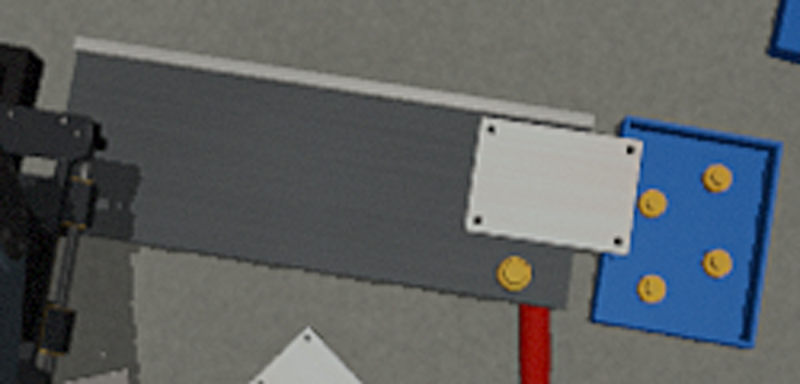

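```bash
python3 - <<'E'
from h import *
from st import R,q
px=zp([(482,115),(642,140),(628,254),(466,230)])
P,e=fit([(.046,.065,.065),(.046,-.065,.065),(-.046,-.065,.065),(-.046,.065,.065)],px,[.5,-.17,-.14]); print("top",(P[:2]-q[:2])@R,P[2]-q[2],e)
px=zp([(202,270),(132,184),(210,150),(283,230)],3,(180,120))
P,e=fit([(.046,.065,.065),(.046,-.065,.065),(-.046,-.065,.065),(-.046,.065,.065)],px,[.5,-.17,-.14],"scene"); print("scene",(P[:2]-q[:2])@R,P[2]-q[2],e)
# dots
im=imaging.capture("top"); v=cv2.resize(im[190:250,280:370],None,fx=8,fy=8,interpolation=cv2.INTER_CUBIC); cv2.imwrite("pics/t9.png",v[:,:,::-1])
# predicted lip-near-face lines
for y in(-.12,-.21):
  for z in (.06,.072):
    w=R@np.array([.055,y])+q[:2]; print(y,z,((proj("top",[*w,z])[0]-[280,190]+.5)*8-.5).round(0))
E
```

```text
top [ 0.00595204 -0.18584546] 0.0031327084960881824 0.3414820458221186
scene [ 0.00709491 -0.18318275] 0.023124274667949418 0.5838796065812346
-0.12 0.06 [163.  84.]
-0.12 0.072 [165.  77.]
-0.21 0.06 [441. 125.]
-0.21 0.072 [446. 119.]
```

View pics/t9.png

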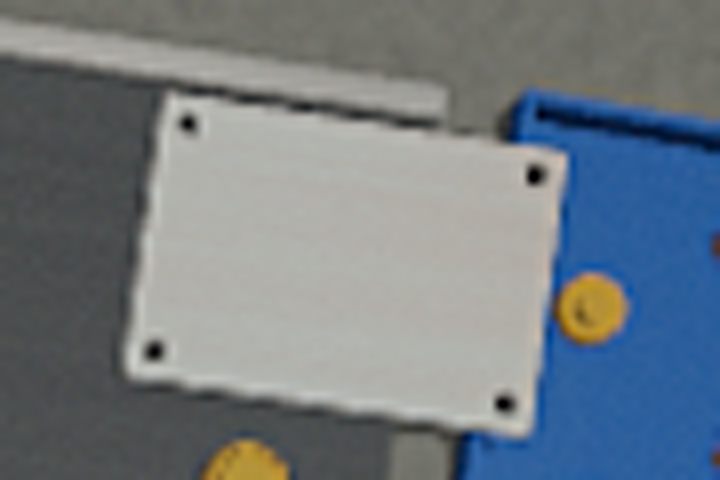

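Both views put the plate at about y = −184 mm and x = 6 to 7 mm in the ledge frame, parallel to within about 0.02 rad. The thin dark line along the lip is mostly the lip's shaded near face. Both couplings and the other objects look unmoved, so I'm handing in.

```bash
python3 -c "
from rig import job; print(job.hand_in())"
```

```text
the job is handed in; nothing more can be done
None
```

The plate is back against the lip and sticks out about 40 mm past the tray (−y) end of the ledge. The job was handed in at about 12 s of the 58 s allowed; the hand-in reports no verdict.

**What I did:** I pushed the plate flush with both open fingertips on its front edge, feeling about 6 N when it met the lip. I then turned the gripper 90° and slid the plate along the lip from its other end. After that I backed off, rose and moved clear.

**Last checks, in the ledge frame:**

| | Top camera | Scene camera | Required |
|---|---|---|---|
| Plate y | −186 mm | −183 mm | −200 to −170 mm |
| Plate x | +6 mm | +7 mm | above +2 mm |
| Angle to lip | 0.003 rad | 0.023 rad | below 0.08 rad |

- **Disagreement:** the two cameras differ by 0.02 rad and 1–3 mm, which is about what I'd expect from picking corners by eye.
- **Gap at the lip:** touching would be +9 mm, so up to about 3 mm of gap may remain. That is within the 7 mm allowed.
- **Tool tilt:** the gripper picked up a lean of about 2.5° during the moves. It lay along the push direction and did no visible harm.
- **Other objects:** I judged these by eye in the last pictures and did not measure them again. The ones in view looked unmoved, and the plate looked flat.

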